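Strip a stack off its transfer board

ROBOT

A 7-joint arm with a two-finger parallel gripper is mounted at the origin on a cart in front of the work surface, level with it; the furniture and walls round the work are solid. World frame = base frame: x ahead of the robot, y to its left, z up, the work surface at z = 0. Lengths are in m, angles in rad, forces in N, time in s.
With the tool pointing down it reaches from about 0.425 to 0.925 m from the base axis. Payload 6.8 kg.
Tool frame: the origin (TCP) lies between the finger pads; the fingertips stand r.tcp_to_tips ahead of it and the grasp point (between the pads) lies 3 mm ahead of it (r.tcp_to_tips is the distance from the TCP to the fingertips, in m); z points along the fingers, y is the line along which they close (so a half turn about z gives the same grasp; the last joint's range is limited). The gripper opens to 85 mm and grips with 20 to 120 N. Pads are 22 mm wide; open, the fingers measure 114 mm over their backs; the gripper's body (76 mm by 85 mm) begins 54 mm behind the grasp point. The pads swing forward as they close: fully open they stand 13 mm farther back than shut.
Start: joints at [-1.355, 0.477, 0.022, 1.555, -0.011, 1.109, -0.083], TCP at [0.215, 0.64, 0.253] pointing down, gripper open.
Joint ranges: [-2.96, 2.96], [-0.34, 2.1], [-1.41, 1.46], [0.24, 2.44], [-1.37, 4.51], [0.17, 1.92], [-2.96, 2.96]. Speed limits (rad/s): [2.39, 2.39, 3.14, 3.14, 3.14, 3.14, 3.14].

INTERFACE

Orientations are given as a rotation vector (axis times angle).
In Python, from bench import r gives the robot as it stands. The module is installed in compiled form; this text tells all that it offers.
- The arm moves only by the tool step_arm, never from a script. Its argument "moves" is a list of rows, each an object of numbers: "rx", "ry", "rz": the turn, a rotation vector about the tool's x, y, z in degrees; "dx", "dy", "dz": the shift along the tool's x, y, z in mm; "gripper": the opening, from -1 (shut) to 1 (fully open). In form: [{"rx": .., "ry": .., "rz": .., "dx": .., "dy": .., "dz": .., "gripper": ..}, ...]. A call has 1 to 20 rows; each row shifts and turns the commanded pose from where the row before left it, along the tool's axes as they then stand; what a row does not reach is not made up. A row lasts 1/8 s, in which the tool goes at most 62.5 mm and 10.7 degrees, less where a joint would pass 70% of its speed; a pose out of reach is approached as far as the arm can. A call is refused whole if a number of a shift passes 62.5 or a number of a turn 10.7, either way. A call with a gripper value outside its range is refused whole. The fingers move at their own pace and stop on an object; "grip_force" is the grip in N (left out, the last holds). Time passes only in rows, so rows that do not move let the fingers close. It gives the time, the measured TCP pose, the force, the opening and the grip force at its end, in the units of the state.
- r.get_obs(): the state, without advancing time (a new reading comes with each control period).
- r.grab_frame(name): name is "scene" or "top" or "wrist"; returns the picture (480x640x3 uint8, blue, green, red); there is no depth.
- r.camera_info(name): a dict with "mtx" (3x3 intrinsics, pixels), "D" ([k1, k2, p1, p2, k3] as OpenCV has them; the pictures are not rectified), "rvec" (rotation vector, rad) and "tvec" (3), from world to camera coordinates, as OpenCV has them. Camera axes: x right, y down, z forward; pixel columns grow to the right and rows downward; lengths in m; the calibration is good to about 2 mm. A picture is of the moment at which its call begins: read the wrist's pose just before it. camera_info takes no time and is no camera call; for the wrist camera it gives the pose at the moment of the call.
- r.hand_in(): hands the job in; it is judged then, once.
The state is a dict: "clock": time; "joints": joint angles; "qvel": joint speeds; "tau": joint torques, N m; "tcp_pos": TCP position; "orientation": TCP orientation; "contact_force": force on the tool from outside, world axes, zero at the start; "moment": the same for the moment, N m; "grip_width": finger opening in m; "gripper_force": force on a finger pad.
Only numpy, scipy, OpenCV 4.12 (cv2) and the standard library are available. Lean on these libraries where they do the work, as an engineer would, in place of code of your own. Each camera call takes 0.05 s, during which the arm holds its last target. There are 200 camera calls.

TASK

Draw the wooden transfer board out from under the stack, by its upturned end, so that the two stop posts hold the stack back and it comes down onto the worktop still standing, with its jar on top. Leave the stack itself alone: touch only the board. Then slide the board sideways and park it flat and flush along the side of the long cream bar, not sticking out past the bar's ends, and disturb nothing else.

Things in the scene. Friction and masses are not known exactly. Their poses are not given: they have to be found in the camera images.
- board: Loose light-wood board, 195 x 50 x 10 mm, about 0.2 kg, flat on the worktop. Origin: under its middle, on the underside. x along it, from the upturned end (x = -97.5 mm) to the tail (+97.5 mm, under the stack at first); z up. The upturned end is a lip 10 mm thick, 50 mm wide, 27 mm above the board's top: shut fingertips let down behind it, on the stack's side, can hook it.
- board_lip (a point): The middle of the lip's inner face (the one that looks to the stack), 25 mm above the board's underside. At the start about 97 mm of bare board lie between it and the stack.
- board_tail (a point): The middle of the board's tail end, 5 mm above its underside; at the start level with the stack's far face.
- stop_posts: Two fixed polished aluminium posts before the stack, either side of the board: 14 mm thick (x), 20 mm wide, 40 mm tall, 66 mm apart inside; 5 mm high feet, 162 mm over all. Origin: on the worktop midway between them, in their faces that look to the stack. x points to the stack, which stands at x = 2 to 88 mm; the board is drawn out between them toward -x. They bear on the lower case only.
- case_low: The lower of two closed grey slide cases of one size, 84 (x) x 130 (y) x 34 mm, about 0.2 kg, lying on the board's tail half and overhanging it at both sides. Origin: centre of its underside, z up. When the board is gone it lies on the worktop.
- case_high: The upper slide case, the same, lying loose on the lower one. Origin: centre of its underside, z up.
- top_jar: A small open grey glass jar, 47 mm across and 46 mm tall, about 0.1 kg, standing loose on the upper case. Origin: centre of its underside, z up.
- long_bar: Long cream spacer bar, 375 (x) x 46 (y) x 30 mm, fixed to the worktop right of the stack (at smaller world y), its axis roughly along world x. Origin: centre of its underside; x along its length; its side at y = +23 mm looks to the board and is where the board is parked (board middle then at y = 48 mm).
- stand_stirrer: Tall lab stand with a rod, fixed in the middle of the worktop between the start of the arm and the work; take the arm round in front of it, near the base. Origin: at its foot on the worktop.
- bottle: Bystander: small brown bottle with white cap, 42 mm across, 95 mm tall, loose. Origin: centre of its underside.
- tub: Bystander: empty white tub, 98 mm across, 79 mm tall, loose. Origin: centre of its underside.
- dish: Bystander: white porcelain dish, 78 mm across, 27 mm tall, loose. Origin: centre of its underside.
There are look-alikes about, which are no part of the job. Leave any yellow look-alike of the case_low alone.

How it is judged:
On the way:
1. the board's tail is drawn out past the posts and the stack stands on the worktop behind them (x of board_tail in the frame of stop_posts below -0.002 m and height (world z) of case_low below 0.006 m and angle between each of case_low, case_high, top_jar's own z axis and vertical below 0.1 rad), for 0.2 s.
At the end, for the whole second after the job is handed in: The board lies flat beside the long bar: gap up to 4 mm, parallel within 0.06 rad, its middle within 100 mm of the bar's middle along the bar. Both cases and the jar stand on one another on the worktop, at rest, upright within 0.1 rad and within 45 mm of their start (y of board in the frame of long_bar between 0.04 and 0.052 m and x of board in the frame of long_bar between -0.1 and 0.1 m and angle between the x axis of board and the x axis of long_bar, either way round below 0.06 rad and angle between board's own z axis and vertical below 0.05 rad and height (world z) of each of board, case_low below 0.006 m and linear speed of each of board, case_low, case_high, top_jar below 0.01 m/s and angle between each of case_low, case_high, top_jar's own z axis and vertical below 0.1 rad and height (world z) of case_high between 0.028 and 0.042 m and height (world z) of top_jar between 0.062 and 0.078 m and distance of each of case_low, case_high, top_jar from where it was at the start of the episode below 0.045 m); the robot touches nothing.
It fails at once if a part of the stack tips by more than 0.4 rad (angle between any of case_low, case_high, top_jar's own z axis and vertical above 0.4 rad).
It fails at once if the robot touches the stack (contact force between any of the fingers, the arm and case_low above 1 N or contact force between any of the fingers, the arm and case_high above 1 N or contact force between any of the fingers, the arm and top_jar above 1 N).
It fails at once if a bystander is moved by more than 30 mm (distance of any of bottle, tub, dish from where it was at the start of the episode above 0.03 m).
It also fails if it takes over 62 s, if anything falls off the work surface, if the arm or the gripper's body presses on something with over 40 N, if the wrist force passes 120 N, or if a joint passes its speed limit or range.

## Working session

There is one attempt and no reset: what is moved stays moved. The work goes in short steps, Python scripts to look and compute and a tool call to move; the robot and the scene stay as the last step left them, time stands still between calls to the robot, and variables do not carry over. Pictures are saved under pics/ and viewed, at most 14 in all, crops included, and the job is handed in when it is done.

Besides the shell and the picture viewer there is one more tool, called after "Request:" by a JSON object that holds its "api" and its "payload". step_arm: Moves the arm, as the interface text tells. Its arguments: {"type":"object","properties":{"moves":{"type":"array","items":{"type":"object","properties":{"rx":{"type":"number"},"ry":{"type":"number"},"rz":{"type":"number"},"dx":{"type":"number"},"dy":{"type":"number"},"dz":{"type":"number"},"gripper":{"type":"number"}}}},"grip_force":{"type":"number"}},"required":["moves"]}

```bash
mkdir -p pics; python3 - <<'E'
from bench import r
import cv2
for n in("scene","top"):
    cv2.imwrite(f"pics/{n}0.png",r.grab_frame(n))
    c=r.camera_info(n);print(n,c)
o=r.get_obs();print(o,r.tcp_to_tips)
E
```

```text
scene {'mtx': array([[509.04241086,   0.        , 314.31365332],
       [  0.        , 509.04241086, 240.69652386],
       [  0.        ,   0.        ,   1.        ]]), 'D': array([0.02862757, 0.        , 0.        , 0.        , 0.        ]), 'rvec': array([ 2.07724451, -0.78481982,  0.43368718]), 'tvec': array([-0.32732263,  0.33676763,  0.8548173 ])}
top {'mtx': array([[439.59899317,   0.        , 313.71609888],
       [  0.        , 439.59899317, 239.08913748],
       [  0.        ,   0.        ,   1.        ]]), 'D': array([-0.02206892,  0.        ,  0.        ,  0.        ,  0.        ]), 'rvec': array([ 2.20477874, -1.8723246 ,  0.3062558 ]), 'tvec': array([0.04692555, 0.60019789, 0.97485531])}
{'clock': 0.1, 'joints': array([-1.355093  ,  0.47773083,  0.02231706,  1.5563636 , -0.01148536,
        1.10928808, -0.08310153]), 'qvel': array([ 0.00033787, -0.00192292,  0.00208843, -0.00277811, -0.00014575,
       -0.00046849,  0.00212681]), 'tau': array([ 4.43214740e-03, -5.97757065e+01,  1.61359202e+00, -2.81954741e+01,
        1.28067448e-02,  5.03519084e-03, -1.74154928e-05]), 'tcp_pos': array([0.21460543, 0.63944674, 0.25240878]), 'orientation': array([-5.06312355e-01, -3.10037545e+00,  2.60038878e-03]), 'contact_force': array([-0.52199412,  0.45615795, -0.01267539]), 'moment': array([0.0578178 , 0.06446149, 0.02961774]), 'gripper_force': 0.0, 'grip_width': 0.08516021444764406} 0.022
```

View pics/scene0.png

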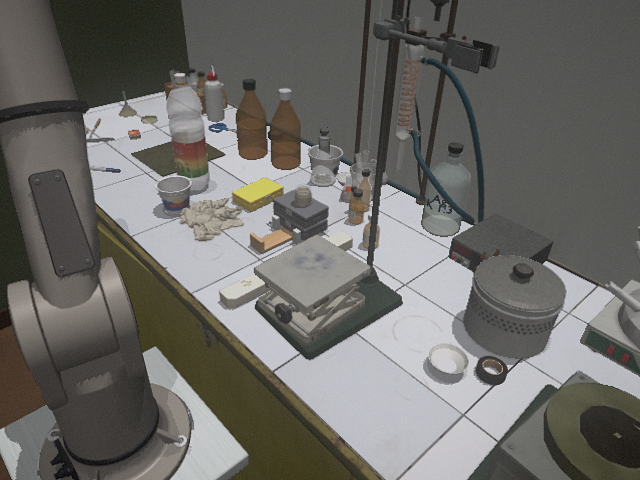

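View pics/top0.png

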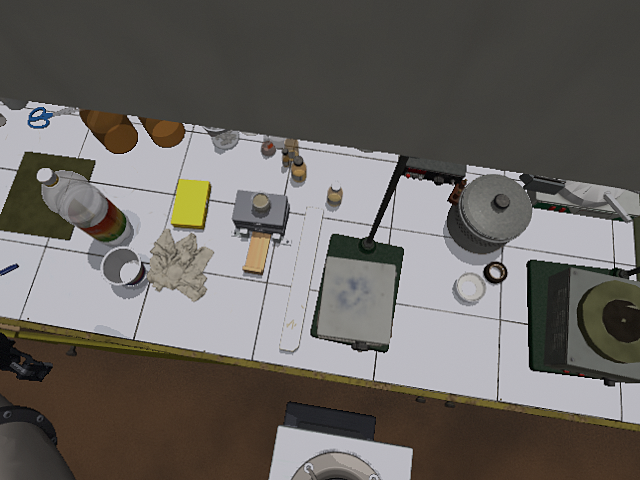

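```bash
cat > h.py <<'E'
import numpy as np,cv2
from bench import r
def proj(n,P,c=None):
    c=c or r.camera_info(n)
    return cv2.projectPoints(np.float64(P).reshape(-1,3),c['rvec'],c['tvec'],c['mtx'],c['D'])[0][:,0]
def ray(c,uv):
    p=cv2.undistortPoints(np.float64(uv).reshape(-1,1,2),c['mtx'],c['D'])[:,0]
    R=cv2.Rodrigues(c['rvec'])[0]
    return -R.T@c['tvec'], np.c_[p,np.ones(len(p))]@R
def onz(c,uv,z):
    o,d=ray(c,uv); return o+d*((z-o[2])/d[:,2])[:,None]
def tri(c1,a,c2,b):
    out=[]
    for u,v in zip(np.float64(a).reshape(-1,2),np.float64(b).reshape(-1,2)):
        (o1,d1),(o2,d2)=ray(c1,u),ray(c2,v)
        t=np.linalg.lstsq(np.c_[d1[0],-d2[0]],o2-o1,rcond=None)[0]
        p,q=o1+t[0]*d1[0],o2+t[1]*d2[0]; out.append(np.r_[(p+q)/2,np.linalg.norm(p-q)])
    return np.array(out)
E
python3 - <<'E'
from h import *
np.set_printoptions(precision=3,suppress=True)
c=r.camera_info("top")
print(proj("top",[[0,0,0],[.215,.64,.253],[.5,0,0]]))
for n,uv,z in [("lip",(255,272),.037),("jar",(261,199),.12),("barfarL",(309,207),.03),("barfarR",(322,209),.03),("barnearL",(281,349),.03),("barnearR",(297,351),.03),("stand foot",(368,244),0),("dish",(470,288),.02),("bottle",(335,186),.09),("tub",(125,268),.08)]:
    print(n,onz(c,uv,z))
img=r.grab_frame("top")[170:370,190:420]; cv2.imwrite("pics/top1.png",cv2.resize(img,None,fx=3,fy=3,interpolation=cv2.INTER_CUBIC))
img=r.grab_frame("scene")[165:315,205:405]; cv2.imwrite("pics/sc1.png",cv2.resize(img,None,fx=4,fy=4,interpolation=cv2.INTER_CUBIC))
E
```

```text
[[334.698 507.463]
 [ 25.522 355.24 ]
 [363.277 290.122]]
lip [[0.494 0.277 0.037]]
jar [[0.657 0.286 0.12 ]]
barfarL [[0.692 0.173 0.03 ]]
barfarR [[0.692 0.138 0.03 ]]
barnearL [[0.319 0.179 0.03 ]]
barnearR [[0.321 0.141 0.03 ]]
stand foot [[0.625 0.003 0.   ]]
dish [[ 0.545 -0.265  0.02 ]]
bottle [[0.735 0.113 0.09 ]]
tub [[0.442 0.582 0.08 ]]
```

View pics/top1.png

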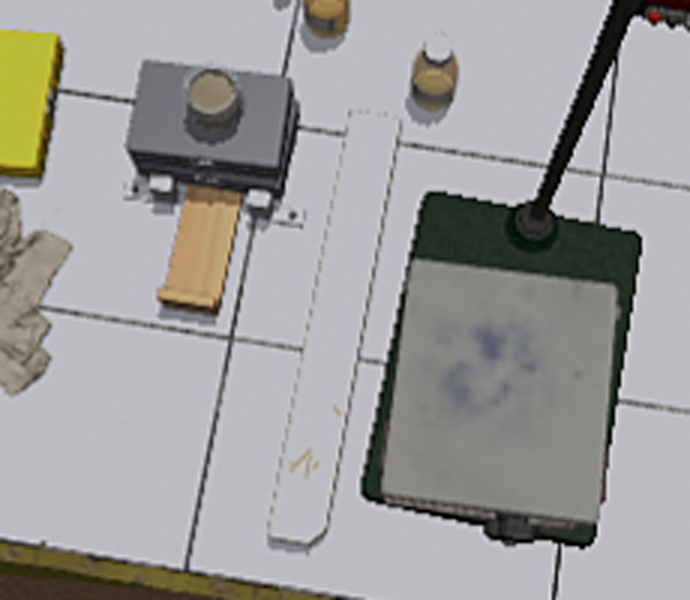

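View pics/sc1.png

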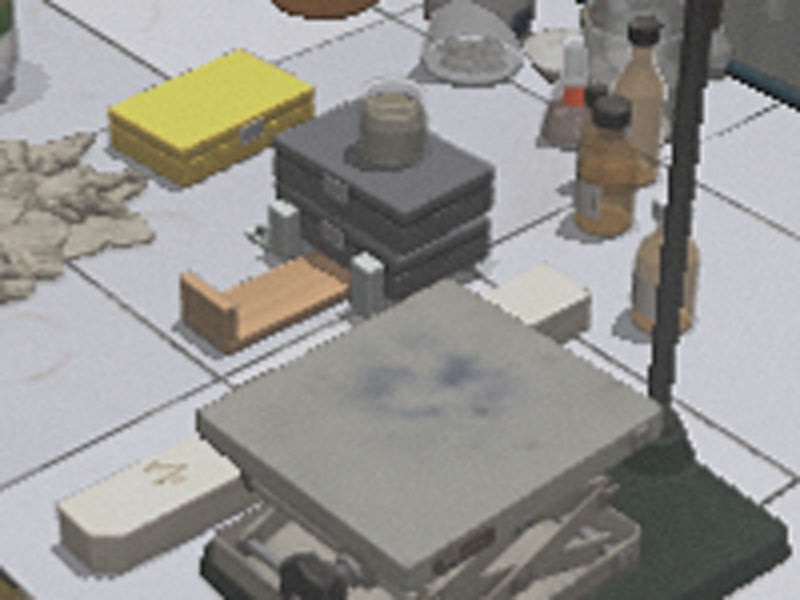

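The top view shows the lip at about (255,272), the stack at (260,210) and the bar at (302,280). In the scene view the lip stands clear of everything around it. I'll grip the lip across its thickness, so first I'm going above it.

Request:
{"api": "step_arm", "payload": {"moves": [{"dx": -20, "dy": -14}, {"dx": -36, "dy": -26}, {"dx": -36, "dy": -26}, {"dx": -36, "dy": -26}, {"dx": -36, "dy": -26}, {"dx": -36, "dy": -26, "rz": 9}, {"dx": 0, "dy": 0, "rz": 9}, {"rz": 9}, {"rz": 9}, {"rz": 9}, {"rz": 9}, {"rz": 9}, {"rz": 9}]}}

```text
invalid input at $.moves[0]: expected keys rx, ry, rz, dx, dy, dz, gripper
```

Request:
{"api": "step_arm", "payload": {"moves": [{"rx": 0, "ry": 0, "rz": 0, "dx": -20, "dy": -15, "dz": 0, "gripper": 1}, {"rx": 0, "ry": 0, "rz": 0, "dx": -42, "dy": -31, "dz": 0, "gripper": 1}, {"rx": 0, "ry": 0, "rz": 0, "dx": -42, "dy": -31, "dz": 0, "gripper": 1}, {"rx": 0, "ry": 0, "rz": 0, "dx": -42, "dy": -31, "dz": 0, "gripper": 1}, {"rx": 0, "ry": 0, "rz": 0, "dx": -42, "dy": -31, "dz": 0, "gripper": 1}, {"rx": 0, "ry": 0, "rz": 0, "dx": -42, "dy": -31, "dz": 0, "gripper": 1}, {"rx": 0, "ry": 0, "rz": 0, "dx": -42, "dy": -31, "dz": 0, "gripper": 1}, {"rx": 0, "ry": 0, "rz": 0, "dx": -42, "dy": -31, "dz": 0, "gripper": 1}, {"rx": 0, "ry": 0, "rz": 0, "dx": -42, "dy": -28, "dz": 0, "gripper": 1}, {"rx": 0, "ry": 0, "rz": 9, "dx": 0, "dy": 0, "dz": 0, "gripper": 1}, {"rx": 0, "ry": 0, "rz": 9, "dx": 0, "dy": 0, "dz": 0, "gripper": 1}, {"rx": 0, "ry": 0, "rz": 9, "dx": 0, "dy": 0, "dz": 0, "gripper": 1}, {"rx": 0, "ry": 0, "rz": 9, "dx": 0, "dy": 0, "dz": 0, "gripper": 1}, {"rx": 0, "ry": 0, "rz": 9, "dx": 0, "dy": 0, "dz": 0, "gripper": 1}, {"rx": 0, "ry": 0, "rz": 9, "dx": 0, "dy": 0, "dz": 0, "gripper": 1}, {"rx": 0, "ry": 0, "rz": 9, "dx": 0, "dy": 0, "dz": 0, "gripper": 1}, {"rx": 0, "ry": 0, "rz": 8.5, "dx": 0, "dy": 0, "dz": 0, "gripper": 1}, {"rx": 0, "ry": 0, "rz": 0, "dx": 0, "dy": 0, "dz": 0, "gripper": 1}, {"rx": 0, "ry": 0, "rz": 0, "dx": 0, "dy": 0, "dz": 0, "gripper": 1}]}}

```text
clock: 2.58
tcp_pos: [0.4694, 0.2802, 0.2532]
orientation: [-2.219, -2.224, 0.0]
contact_force: [0.7, -0.1, 0.5]
grip_width: 0.0856
gripper_force: 0.0
```

```bash
python3 - <<'E'
from h import *
import pickle
np.set_printoptions(precision=3,suppress=True)
o=r.get_obs();c=r.camera_info("wrist");f=r.grab_frame("wrist")
print(o['clock'],o['tcp_pos'],cv2.Rodrigues(o['orientation'])[0])
print(ray(c,[[320,240]]))
cv2.imwrite("pics/w0.png",f);pickle.dump(c,open("w0.pkl","wb"))
E
```

```text
2.575 [0.469 0.28  0.253] [[-0.002  1.    -0.   ]
 [ 1.     0.002 -0.   ]
 [-0.    -0.    -1.   ]]
(array([0.468, 0.353, 0.374]), array([[-0.003, -0.279, -0.96 ]]))
```

View pics/w0.png

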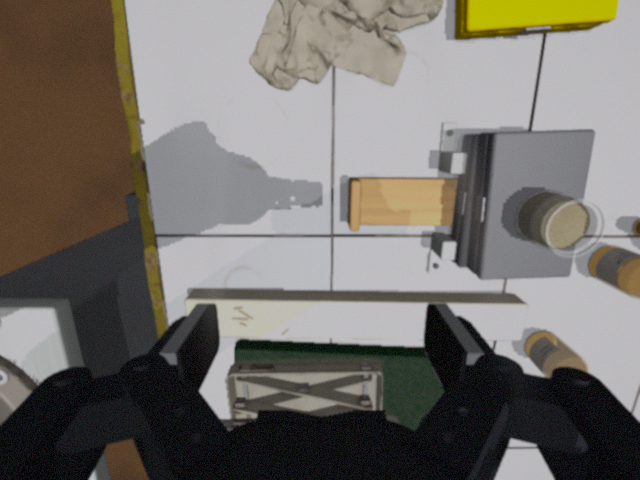

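```bash
python3 - <<'E'
from h import *
import pickle
np.set_printoptions(precision=4,suppress=True)
c=pickle.load(open("w0.pkl","rb"))
print("lip top",onz(c,[[349,177],[359,177],[350,231],[360,230]],.037))
print("board top",onz(c,[[365,179],[455,179],[365,226],[455,227]],.01))
print("bar top edges: +y side and ends",onz(c,[[188,300],[525,303]],.03)); print("bar foot +y",onz(c,[[190,290],[515,293]],0))
print("feet",onz(c,[[443,123],[458,123],[430,270],[434,272]],.005)); print("post tops",onz(c,[[450,153],[467,153],[450,172],[466,172],[441,241],[455,241]],.04))
cs,ct=r.camera_info("scene"),r.camera_info("top")
s=lambda u,v:(205+u/4,165+v/4)
print(tri(c,[[349,177],[350,231]],cs,[s(182,278),s(237,313)]))
f=cv2.imread("pics/w0.png")[100:320,320:540];cv2.imwrite("pics/w0c.png",cv2.resize(f,None,fx=2.7,fy=2.7,interpolation=cv2.INTER_CUBIC))
E
```

```text
lip top [[0.494  0.3177 0.037 ]
 [0.5035 0.3177 0.037 ]
 [0.4964 0.2648 0.037 ]
 [0.5062 0.2658 0.037 ]]
board top [[0.5126 0.3128 0.01  ]
 [0.6052 0.3132 0.01  ]
 [0.5145 0.2632 0.01  ]
 [0.6109 0.2624 0.01  ]]
bar top edges: +y side and ends [[0.3245 0.1857 0.03  ]
 [0.6889 0.1828 0.03  ]]
bar foot +y [[0.3158 0.1838 0.    ]
 [0.6942 0.1808 0.    ]]
feet [[0.589  0.3679 0.005 ]
 [0.6041 0.368  0.005 ]
 [0.5902 0.2113 0.005 ]
 [0.595  0.2089 0.005 ]]
post tops [[0.5866 0.3403 0.04  ]
 [0.6024 0.3404 0.04  ]
 [0.5884 0.323  0.04  ]
 [0.6035 0.3231 0.04  ]
 [0.5867 0.2556 0.04  ]
 [0.6006 0.2556 0.04  ]]
[[0.4982 0.315  0.0325 0.0088]
 [0.5009 0.2612 0.0326 0.0094]]
```

View pics/w0c.png

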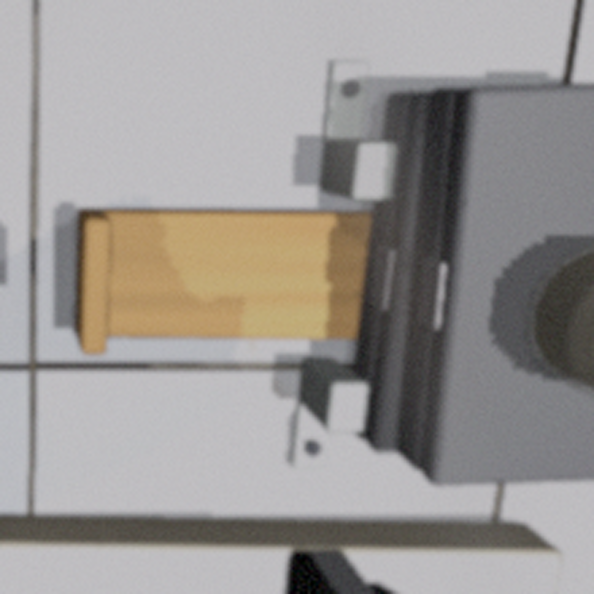

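Board, posts and bar are all parallel to world x within about 1°. The lip is centred at x≈0.5005, y≈0.289, and the bar's side is about 79 mm from where the board's edge must go. I'll go down part way and check.

Request:
{"api": "step_arm", "payload": {"moves": [{"rx": 0, "ry": 0, "rz": 0, "dx": 7, "dy": 31, "dz": 20, "gripper": 1}, {"rx": 0, "ry": 0, "rz": 0, "dx": 0, "dy": 0, "dz": 40, "gripper": 1}, {"rx": 0, "ry": 0, "rz": 0, "dx": 0, "dy": 0, "dz": 40, "gripper": 1}, {"rx": 0, "ry": 0, "rz": 0, "dx": 0, "dy": 0, "dz": 40, "gripper": 1}, {"rx": 0, "ry": 0, "rz": 0, "dx": 0, "dy": 0, "dz": 10, "gripper": 1}, {"rx": 0, "ry": 0, "rz": 0, "dx": 0, "dy": 0, "dz": 0, "gripper": 1}, {"rx": 0, "ry": 0, "rz": 0, "dx": 0, "dy": 0, "dz": 0, "gripper": 1}]}}

```text
clock: 3.5
tcp_pos: [0.5016, 0.2878, 0.105]
orientation: [2.222, 2.22, 0.005]
contact_force: [0.5, -0.5, -0.8]
grip_width: 0.0852
gripper_force: 0.0
```

```bash
python3 - <<'E'
from h import *
import pickle
np.set_printoptions(precision=3,suppress=True)
c=r.camera_info("wrist");f=r.grab_frame("wrist")
cv2.imwrite("pics/w1.png",f);pickle.dump(c,open("w1.pkl","wb"))
E
```

```text
(no output)
```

View pics/w1.png

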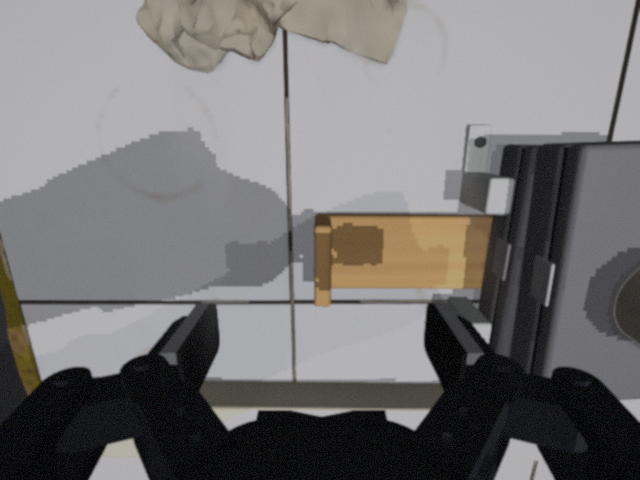

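```bash
python3 - <<'E'
from h import *
import pickle
np.set_printoptions(precision=4,suppress=True)
a,b=[pickle.load(open(f"w{i}.pkl","rb")) for i in(0,1)]
print(tri(a,[[350.4,179.6],[350.4,230.4],[359.6,180.4]],b,[[315,231],[316,305],[331,230]]))
print(onz(b,[[315,231],[316,305],[331,230],[331,304]],.037))
print("board",onz(b,[[340,215],[480,215],[340,288],[480,290]],.01),"bar foot",onz(b,[[200,381],[380,381]],0),"bar top",onz(b,[[200,406],[420,409]],.03))
print("posts",onz(b,[[490,178],[514,178],[487,214]],.04))
t=r.camera_info("top");print(onz(t,[[242.7,267],[263,271]],.037))
E
```

```text
[[0.4956 0.3159 0.0506 0.0032]
 [0.497  0.2645 0.0336 0.    ]
 [0.5043 0.315  0.0463 0.0024]]
[[0.4967 0.3114 0.037 ]
 [0.4971 0.2662 0.037 ]
 [0.5056 0.312  0.037 ]
 [0.5059 0.2668 0.037 ]]
board [[0.512  0.3147 0.01  ]
 [0.6    0.3146 0.01  ]
 [0.5127 0.2651 0.01  ]
 [0.6066 0.2634 0.01  ]] bar foot [[ 0.4078  0.1837 -0.    ]
 [ 0.545   0.1836  0.    ]] bar top [[0.418  0.1871 0.03  ]
 [0.5674 0.1844 0.03  ]]
posts [[0.5888 0.3409 0.04  ]
 [0.6015 0.3409 0.04  ]
 [0.5897 0.3216 0.04  ]]
[[0.5011 0.3105 0.037 ]
 [0.4993 0.2581 0.037 ]]
```

Request:
{"api": "step_arm", "payload": {"grip_force": 40, "moves": [{"rx": 0, "ry": 0, "rz": 0, "dx": 2, "dy": 0, "dz": 30, "gripper": 1}, {"rx": 0, "ry": 0, "rz": 0, "dx": 0, "dy": 0, "dz": 25, "gripper": 1}, {"rx": 0, "ry": 0, "rz": 0, "dx": 0, "dy": 0, "dz": 9, "gripper": 0.5}, {"rx": 0, "ry": 0, "rz": 0, "dx": 0, "dy": 0, "dz": 0, "gripper": -0.3}, {"rx": 0, "ry": 0, "rz": 0, "dx": 0, "dy": 0, "dz": 0, "gripper": -0.5}, {"rx": 0, "ry": 0, "rz": 0, "dx": 0, "dy": 0, "dz": 0, "gripper": -0.6}, {"rx": 0, "ry": 0, "rz": 0, "dx": 0, "dy": 0, "dz": 0, "gripper": -0.7}, {"rx": 0, "ry": 0, "rz": 0, "dx": 0, "dy": 0, "dz": 0, "gripper": -1}, {"rx": 0, "ry": 0, "rz": 0, "dx": 0, "dy": 0, "dz": 0, "gripper": -1}, {"rx": 0, "ry": 0, "rz": 0, "dx": 0, "dy": 0, "dz": 0, "gripper": -1}]}}

```text
clock: 4.8
tcp_pos: [0.5016, 0.2895, 0.0401]
orientation: [2.223, 2.219, 0.003]
contact_force: [1.7, -0.1, 5.8]
grip_width: 0.0091
gripper_force: 40.9
```

Request:
{"api": "step_arm", "payload": {"moves": [{"rx": 0, "ry": 0, "rz": 0, "dx": 0, "dy": -3, "dz": 0, "gripper": -1}, {"rx": 0, "ry": 0, "rz": 0, "dx": 0, "dy": -4, "dz": 0, "gripper": -1}, {"rx": 0, "ry": 0, "rz": 0, "dx": 0, "dy": -5, "dz": 0, "gripper": -1}, {"rx": 0, "ry": 0, "rz": 0, "dx": 0, "dy": -6, "dz": 0, "gripper": -1}, {"rx": 0, "ry": 0, "rz": 0, "dx": 0, "dy": -4, "dz": 0, "gripper": -1}, {"rx": 0, "ry": 0, "rz": 0, "dx": 0, "dy": 0, "dz": 0, "gripper": -1}]}}

```text
clock: 5.55
tcp_pos: [0.4812, 0.2895, 0.0402]
orientation: [2.222, 2.218, 0.008]
contact_force: [6.4, 0.3, 1.4]
grip_width: 0.0091
gripper_force: 40.4
```

```bash
python3 - <<'E'
from h import *
cv2.imwrite("pics/w2.png",r.grab_frame("wrist"))
E
```

```text
(no output)
```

View pics/w2.png

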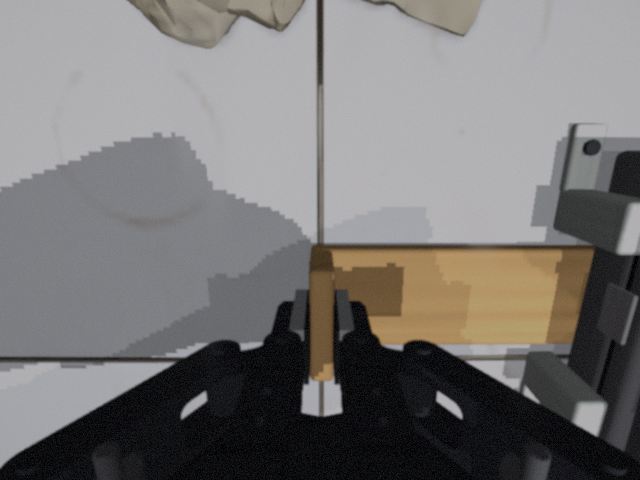

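The lip is held between the fingers at (322,310), the board lies straight between the posts, and the stack bears on them. Next is the quick draw.

Request:
{"api": "step_arm", "payload": {"moves": [{"rx": 0, "ry": 0, "rz": 0, "dx": 0, "dy": -8, "dz": 0, "gripper": -1}, {"rx": 0, "ry": 0, "rz": 0, "dx": 0, "dy": -45, "dz": 0, "gripper": -1}, {"rx": 0, "ry": 0, "rz": 0, "dx": 0, "dy": -42, "dz": 0, "gripper": -1}, {"rx": 0, "ry": 0, "rz": 0, "dx": 0, "dy": 0, "dz": 0, "gripper": -1}, {"rx": 0, "ry": 0, "rz": 0, "dx": 0, "dy": 0, "dz": 0, "gripper": -1}, {"rx": 0, "ry": 0, "rz": 0, "dx": 0, "dy": 0, "dz": 0, "gripper": -1}]}}

```text
clock: 6.35
tcp_pos: [0.3804, 0.2898, 0.0401]
orientation: [-2.218, -2.22, 0.006]
contact_force: [-10.7, 1.0, 23.1]
grip_width: 0.009
gripper_force: 43.6
```

```bash
python3 - <<'E'
from h import *
import pickle
f=r.grab_frame("wrist");pickle.dump(r.camera_info("wrist"),open("w3.pkl","wb"))
g=r.grab_frame("top")[170:370,190:340];g=cv2.resize(g,(360,480));cv2.imwrite("pics/w3f.png",f)
f=f[:,200:];cv2.imwrite("pics/w3.png",np.hstack([f,g]))
E
```

```text
(no output)
```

View pics/w3.png

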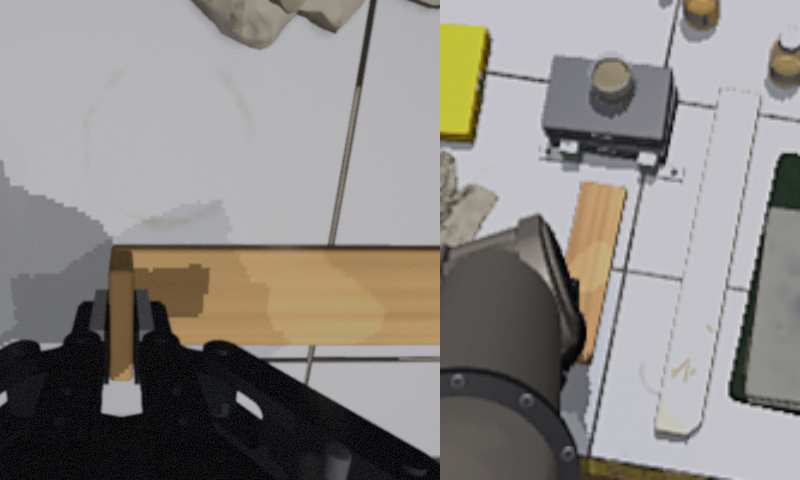

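```bash
python3 - <<'E'
from h import *
np.set_printoptions(precision=4,suppress=True)
for _ in range(2):
    o=r.get_obs();print(o['tcp_pos'],cv2.Rodrigues(o['orientation'])[0][:,2],o['contact_force'],o['moment'],o['joints'],o['qvel'],sep='\n')
    r.grab_frame("wrist")
E
```

```text
[0.3803 0.2899 0.04  ]
[-0.0057 -0.0001 -1.    ]
[-11.3407  -0.226   22.9018]
[ 0.0177  2.1863 -0.0403]
[-1.0045  0.5118  0.277   2.1815 -0.2985  0.4874 -0.4943]
[ 0.0014  0.0006 -0.0007  0.0009 -0.0005 -0.0001  0.0008]
[0.3804 0.2899 0.0401]
[-0.0056 -0.     -1.    ]
[-11.0374  -0.5462  23.5107]
[-0.0182  2.1854 -0.0061]
[-1.0044  0.5118  0.277   2.1815 -0.2985  0.4874 -0.4944]
[ 0.0004 -0.0024 -0.0002  0.0015 -0.0002  0.0002  0.0012]
```

Request:
{"api": "step_arm", "payload": {"moves": [{"rx": 0, "ry": 0, "rz": 0, "dx": 0, "dy": 0, "dz": -1, "gripper": -1}, {"rx": 0, "ry": 0, "rz": 0, "dx": 0, "dy": 0, "dz": 0, "gripper": -1}]}}

```text
clock: 6.8
tcp_pos: [0.3828, 0.2891, 0.0401]
orientation: [-2.221, -2.221, 0.002]
contact_force: [-3.2, 0.4, 4.3]
grip_width: 0.0091
gripper_force: 41.0
```

Request:
{"api": "step_arm", "payload": {"moves": [{"rx": 0, "ry": 0, "rz": 0, "dx": 0, "dy": 0, "dz": -1, "gripper": -1}, {"rx": 0, "ry": 0, "rz": 0, "dx": 0, "dy": 0, "dz": 0, "gripper": -1}]}}

```text
clock: 7.05
tcp_pos: [0.3835, 0.2889, 0.0411]
orientation: [2.223, 2.22, -0.001]
contact_force: [0.6, -0.4, -2.3]
grip_width: 0.0093
gripper_force: 40.1
```

Request:
{"api": "step_arm", "payload": {"moves": [{"rx": 0, "ry": 0, "rz": 0, "dx": -6, "dy": 0, "dz": 0, "gripper": -1}, {"rx": 0, "ry": 0, "rz": 0, "dx": -12, "dy": 0, "dz": 0, "gripper": -1}, {"rx": 0, "ry": 0, "rz": 0, "dx": -12, "dy": 0, "dz": 0, "gripper": -1}, {"rx": 0, "ry": 0, "rz": 0, "dx": -12, "dy": 0, "dz": 0, "gripper": -1}, {"rx": 0, "ry": 0, "rz": 0, "dx": -12, "dy": 0, "dz": 0, "gripper": -1}, {"rx": 0, "ry": 0, "rz": 0, "dx": -12, "dy": 0, "dz": 0, "gripper": -1}, {"rx": 0, "ry": 0, "rz": 0, "dx": -6, "dy": 0, "dz": 0, "gripper": -1}, {"rx": 0, "ry": 0, "rz": 0, "dx": 0, "dy": 0, "dz": 0, "gripper": -1}, {"rx": 0, "ry": 0, "rz": 0, "dx": 0, "dy": 0, "dz": 0, "gripper": -1}]}}

```text
clock: 8.18
tcp_pos: [0.3836, 0.2178, 0.0413]
orientation: [-2.222, -2.221, -0.001]
contact_force: [-0.2, -1.5, -1.4]
grip_width: 0.009
gripper_force: 40.1
```

```bash
python3 - <<'E'
from h import *
f=r.grab_frame("wrist")[:,290:]
g=r.grab_frame("top")[170:370,190:340];g=cv2.resize(g,(360,480),interpolation=cv2.INTER_CUBIC)
cv2.imwrite("pics/w4.png",np.hstack([f,g]))
E
```

```text
(no output)
```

View pics/w4.png

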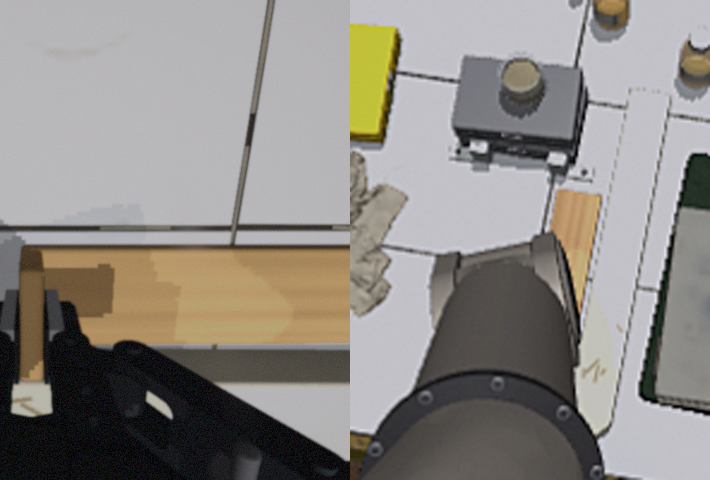

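The board is parallel to the bar with a gap of a few mm, and the stack is standing. I'll close the gap by feel.

Request:
{"api": "step_arm", "payload": {"moves": [{"rx": 0, "ry": 0, "rz": 0, "dx": -2, "dy": 0, "dz": 0, "gripper": -1}, {"rx": 0, "ry": 0, "rz": 0, "dx": -2, "dy": 0, "dz": 0, "gripper": -1}, {"rx": 0, "ry": 0, "rz": 0, "dx": -2, "dy": 0, "dz": 0, "gripper": -1}, {"rx": 0, "ry": 0, "rz": 0, "dx": 0, "dy": 0, "dz": 0, "gripper": -1}]}}

```text
clock: 8.78
tcp_pos: [0.3835, 0.2112, 0.0413]
orientation: [-2.223, -2.22, -0.0]
contact_force: [0.5, -0.4, -1.9]
grip_width: 0.0089
gripper_force: 40.1
```

Request:
{"api": "step_arm", "payload": {"moves": [{"rx": 0, "ry": 0, "rz": 0, "dx": -1, "dy": 0, "dz": 0, "gripper": -1}, {"rx": 0, "ry": 0, "rz": 0, "dx": -1, "dy": 0, "dz": 0, "gripper": -1}, {"rx": 0, "ry": 0, "rz": 0, "dx": 0, "dy": 0, "dz": 0, "gripper": -1}]}}

```text
clock: 9.15
tcp_pos: [0.3835, 0.211, 0.0414]
orientation: [-2.22, -2.221, -0.003]
contact_force: [-1.9, 6.3, -3.1]
grip_width: 0.009
gripper_force: 39.9
```

Request:
{"api": "step_arm", "payload": {"moves": [{"rx": 0, "ry": 0, "rz": 0, "dx": -2, "dy": 0, "dz": 0, "gripper": -1}, {"rx": 0, "ry": 0, "rz": 0, "dx": 0, "dy": 0, "dz": 0, "gripper": -1}]}}

```text
clock: 9.4
tcp_pos: [0.3835, 0.2109, 0.0416]
orientation: [-2.218, -2.222, -0.006]
contact_force: [-3.3, 11.9, -5.3]
grip_width: 0.0093
gripper_force: 39.6
```

```bash
python3 - <<'E'
from h import *
o=r.get_obs();print(o['moment'],cv2.Rodrigues(o['orientation'])[0][:,1],o['contact_force'])
f=r.grab_frame("wrist")[:,290:]
g=r.grab_frame("top")[200:320,230:320];g=cv2.resize(g,(360,480),interpolation=cv2.INTER_CUBIC)
cv2.imwrite("pics/w5.png",np.hstack([f,g]))
E
```

```text
[ 2.63120617  0.7411806  -0.02148659] [0.99999734 0.00204273 0.0010668 ] [-3.34757005 11.90186777 -5.31400826]
```

View pics/w5.png

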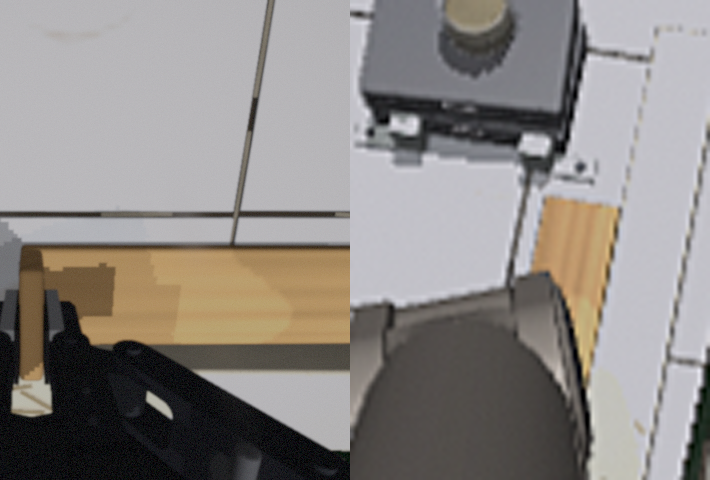

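Request:
{"api": "step_arm", "payload": {"moves": [{"rx": 0, "ry": 0, "rz": 0, "dx": 2, "dy": 0, "dz": 1, "gripper": -1}, {"rx": 0, "ry": 0, "rz": 0, "dx": 0, "dy": 0, "dz": 0, "gripper": -1}, {"rx": 0, "ry": 0, "rz": 0, "dx": 0, "dy": 0, "dz": 0, "gripper": -0.6}, {"rx": 0, "ry": 0, "rz": 0, "dx": 0, "dy": 0, "dz": 0, "gripper": -0.2}, {"rx": 0, "ry": 0, "rz": 0, "dx": 0, "dy": 0, "dz": 0, "gripper": 0.2}, {"rx": 0, "ry": 0, "rz": 0, "dx": 0, "dy": 0, "dz": 0, "gripper": 0.3}, {"rx": 0, "ry": 0, "rz": 0, "dx": 0, "dy": 0, "dz": 0, "gripper": 0.3}]}}

```text
clock: 10.38
tcp_pos: [0.3835, 0.2092, 0.0403]
orientation: [2.223, 2.22, -0.0]
contact_force: [-0.9, 0.7, 0.3]
grip_width: 0.0553
gripper_force: 0.0
```

Request:
{"api": "step_arm", "payload": {"moves": [{"rx": 0, "ry": 0, "rz": 0, "dx": 0, "dy": 0, "dz": -8, "gripper": 0.3}, {"rx": 0, "ry": 0, "rz": 0, "dx": 0, "dy": 0, "dz": -20, "gripper": 0.3}, {"rx": 0, "ry": 0, "rz": 0, "dx": 0, "dy": 0, "dz": -30, "gripper": 0.3}, {"rx": 0, "ry": 0, "rz": 0, "dx": 0, "dy": 0, "dz": -40, "gripper": 0.3}, {"rx": 0, "ry": 0, "rz": 0, "dx": 0, "dy": 0, "dz": -40, "gripper": 0.3}, {"rx": 0, "ry": 0, "rz": 0, "dx": 20, "dy": 0, "dz": -40, "gripper": 0.3}, {"rx": 0, "ry": 0, "rz": 0, "dx": 20, "dy": 0, "dz": 0, "gripper": 0.3}, {"rx": 0, "ry": 0, "rz": 0, "dx": 0, "dy": 0, "dz": 0, "gripper": 0.3}, {"rx": 0, "ry": 0, "rz": 0, "dx": 0, "dy": 0, "dz": 0, "gripper": 0.3}]}}

```text
clock: 11.5
tcp_pos: [0.3827, 0.2481, 0.2171]
orientation: [2.222, 2.22, -0.005]
contact_force: [-0.3, 0.2, -0.0]
grip_width: 0.0551
gripper_force: 0.0
```

```bash
python3 - <<'E'
from h import *
import pickle
pickle.dump(r.camera_info("wrist"),open("w6.pkl","wb"))
cv2.imwrite("pics/w6.png",r.grab_frame("wrist"))
E
```

```text
(no output)
```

View pics/w6.png

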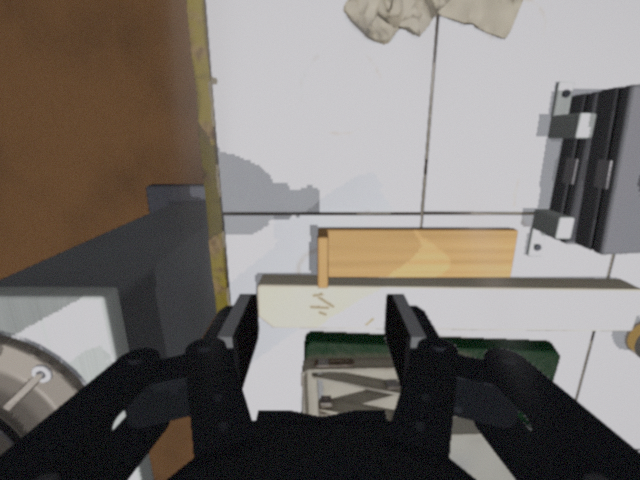

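The board lies flush and parallel against the bar, with its edges at rows 228 and 277 and the bar's side directly below. The stack is standing behind the posts.

```bash
python3 -c "
from bench import r
print(r.hand_in())"
```

```text
the job is handed in; nothing more can be done
None
```

I drew the board out, left the stack standing behind the posts with its jar on top, parked the board flush beside the cream bar, and handed the job in; the hand-in returned no verdict.

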